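Pack the gift crate level and check it with a levelling bar

TASK

Finish packing the florist's gift crate: gently set the lidded jar and the flat wooden keepsake box, upright, into the two bays that have no ribbon spool in them, choosing the bays so that neither sticks up above the crate's rim. Then pick up the wooden levelling bar by its grip, lay it across both long side rims at the end of the crate nearest the robot and slide it along to the far end, keeping it flat, square across and touching the rims all the way, to feel that nothing protrudes. Finally lay the bar flat on the bench, grip upwards, and let go; leave the pot, the wooden tree and the shears where they are.

Things in the scene. Friction and masses are not known exactly. Their poses are not given: they have to be found in the camera images.
- crate: open plywood crate, fixed, outer 280 (its x) x 126 (y) x 96 mm high. Origin: centre of underside; -x end is nearest the robot (yaw within 0.3 rad). Walls and floor 8 mm, rim at z 96. Two dividers 6 mm thick, tops at z 70, make three bays, each 84 (x) x 110 (y) mm, centred at x = -90, 0, +90, y = 0. One holds the spool, one the filler, one the liner, in any order
- spool: ribbon spool already packed in one bay, upright, 78 mm diameter, 70 mm high, fixed; origin: centre of its underside, on the crate floor. Its top is 18 mm below the rim
- filler: plain wooden filler block 80 x 106 x 38 mm that lies fixed on the floor of one bay and makes it shallow (50 mm from its top to the rim); origin: centre of its underside, on the crate floor
- liner: white card sheet 80 x 106 x 4 mm that lies fixed on the floor of the deep open bay (84 mm from its top to the rim); origin: centre of its underside, on the crate floor
- jar: round white ceramic jar with flat wooden lid, 72 mm diameter, 50 mm high to the top of the lid, and on the lid an upright round wooden knob of 26 mm diameter, 24 mm high; 74 mm high overall, about 0.35 kg, standing upright on the bench left of the crate. Origin: centre of its underside, z up
- jar_top (a point): centre of the top of the jar's knob, 74 mm above the jar's underside
- keepsake: flat wooden box with glued lid, 96 (its x) x 70 (its y) x 20 mm, with a handle block in the middle of the lid, 18 (x) x 50 (y) x 20 mm high: 40 mm high overall, about 0.25 kg, lying flat on the bench left of the crate. Origin: centre of its underside, z up. It fits a bay only with its x along the crate's y
- keepsake_top (a point): centre of the top of the keepsake box's handle block, 40 mm above its underside
- bar: wooden levelling bar, a flat slat 180 (its x) x 32 (its y) x 12 mm with an upright grip along its middle, 90 (x) x 18 (y) x 40 mm high, top at 52 mm; about 0.15 kg, lying flat on the bench right of the crate. Origin: centre of the slat's underside, z up. Bench around its starting place is free
- pot: bystander: empty terracotta pot, 96 mm diameter, 105 mm high, beyond and left of the crate; origin: centre of its underside
- tree: bystander: wooden slat tree on a round foot of 80 mm, slats up to 110 mm wide, 120 mm high, beyond and right of the crate; origin: centre of its underside
- shears: bystander: florist's shears lying on the bench at the left, 175 mm long, 17 mm high; origin on the bench under their middle
There are look-alikes about, which are no part of the job. What is shaped like the keepsake but blue is not meant.

How it is judged:
By the outcome, as a careful person would: the job done as asked, in the order asked, and still so for the second after the job is handed in, with the robot touching nothing.
It also fails if it takes over 72 s, if anything falls off the work surface, if the arm or the gripper's body presses on something with over 40 N, if the wrist force passes 120 N, or if a joint passes its speed limit or range.

ROBOT

A 7-joint arm with a two-finger parallel gripper is mounted at the origin on the work surface. World frame = base frame: x ahead of the robot, y to its left, z up, the work surface at z = 0. Lengths are in m, angles in rad, forces in N, time in s.
With the tool pointing down it reaches from about 0.4 to 0.85 m from the base axis. Payload 4.5 kg.
Tool frame: the origin (TCP) lies at the very end of the fingers, on their centre line; the grasp point (between the pads) lies 19 mm behind it (tcp_to_grasp is the z of the grasp point in the tool frame, in m); z points along the fingers, y is the line along which they close (so a half turn about z gives the same grasp; the last joint's range is limited). The gripper opens to 88 mm and grips with 3 to 60 N. Pads are 18 mm wide; open, the fingers measure 123 mm over their backs; the gripper's body (75 mm by 187 mm) begins 45 mm behind the grasp point.
Start: joints at [1.283, 0.689, -0.195, 1.565, 0.157, 0.902, -0.215], TCP at [0.198, -0.593, 0.205] pointing down, gripper open.
Joint ranges: [-3.01, 3.01], [-0.46, 2.08], [-1.47, 1.51], [0.13, 2.56], [-1, 4.14], [0.04, 2.09], [-2.66, 2.66]. Speed limits (rad/s): [2.57, 2.57, 3.14, 3.14, 3.14, 3.14, 3.14].

INTERFACE

Orientations are given as a unit quaternion [x, y, z, w].
In Python, from plant import * gives the robot as it stands. The module is installed in compiled form; this text tells all that it offers.
- The arm moves only by the shell command python3 -m jog 'ROWS' [OPENING] [FORCE]. ROWS is JSON, a list that holds one entry, the list of rows, each a list of 6 numbers: the shift along the tool's x, y, z in m, then the turn, a rotation vector about the tool's x, y, z in rad. In form: [[[dx, dy, dz, ax, ay, az], ...]]. A call has 1 to 12 rows; each row shifts and turns the commanded pose from where the row before left it, along the tool's axes as they then stand; what a row does not reach is not made up. A row lasts 1/8 s, in which the tool goes at most 62.5 mm and 10.7 degrees, less where a joint would pass 70% of its speed; a pose out of reach is approached as far as the arm can. A call with a gripper value outside its range is refused whole. OPENING is the finger opening in m, from 0 to 0.0881, set as the call begins (- or left out, the last holds). The fingers move at their own pace and stop on an object; FORCE is the grip in N (left out, the last holds). Time passes only in rows, so rows that do not move let the fingers close. It gives the time, the measured TCP pose, the force, the opening and the grip force at its end, in the units of the state.
- get_state(): the state, without advancing time (a new reading comes with each control period).
- snapshot(name): name is "scene" or "side" or "wrist"; returns a dict with "frame" (420x560x3 uint8, red, green, blue), "mtx" (3x3 intrinsics, pixels), "xyz" and "orientation" of the camera in the world; the wrist camera has in their place "mount" (4x4, takes a point from camera to tool coordinates, whose origin is the TCP and whose axes are the flange's). Camera axes: x right, y down, z forward; pixel columns grow to the right and rows downward; lengths in m; the calibration is good to about 2 mm. A picture is of the moment at which its call begins: read the wrist's pose just before it. There is no depth.
- finish_job(): hands the job in; it is judged then, once.
The state is a dict: "clock": time; "q": joint angles; "qd": joint speeds; "joint_torque": joint torques, N m; "tool_pos": TCP position; "eef_rot": TCP orientation; "contact_force": force on the tool from outside, world axes, zero at the start; "moment": the same for the moment, N m; "opening": opening from 0.0 (shut) to 1.0 (fully open); "finger_force": force on a finger pad.
Only numpy, scipy, OpenCV 4.12 (cv2) and the standard library are available. Lean on these libraries where they do the work, as an engineer would, in place of code of your own. Each camera call takes 0.05 s, during which the arm holds its last target. There are 200 camera calls.

## Working session

There is one attempt and no reset: what is moved stays moved. The work goes in short steps, Python scripts to look and compute and a shell command to move; the robot and the scene stay as the last step left them, time stands still between calls to the robot, and variables do not carry over. Pictures are saved under pics/ and viewed, at most 10 in all, crops included, and the job is handed in when it is done.

```bash
mkdir -p pics
cat > h.py <<'E'
from plant import *
import numpy as np, cv2, json
from scipy.spatial.transform import Rotation as R
def save(n,f):
    s=get_state(); d=snapshot(n); cv2.imwrite(f,d['frame'][:,:,::-1])
    d['state']=s; np.save(f.replace('.png','.npy'),d,allow_pickle=True); return d
def load(f): return np.load(f,allow_pickle=True).item()
def cam(d):
    K=np.array(d['mtx'])
    if 'mount' in d:
        s=d['state'];T=np.eye(4);T[:3,:3]=R.from_quat(s['eef_rot']).as_matrix();T[:3,3]=s['tool_pos']
        M=T@np.array(d['mount']);return K,M[:3,:3],M[:3,3]
    o=np.array(d['orientation']); Rm=o if o.shape==(3,3) else R.from_quat(o).as_matrix()
    return K,Rm,np.array(d['xyz'])
def pix2w(d,u,v,z):
    K,Rm,c=cam(d); r=Rm@np.linalg.inv(K)@[u,v,1]; return c+r*(z-c[2])/r[2]
def proj(d,p):
    K,Rm,c=cam(d); q=K@(Rm.T@(np.array(p)-c)); return q[:2]/q[2]
E
python3 - <<'E'
from h import *
s=get_state();print(s)
a=save('scene','pics/a.png');b=save('side','pics/b.png')
print(a['xyz'],a['orientation'],b['xyz'],b['orientation'],a['mtx'])
E
```

```text
{'clock': 0.0, 'q': array([ 1.28278254,  0.6899904 , -0.19449855,  1.56630198,  0.15726698,
        0.90252278, -0.21508544]), 'qd': array([-1.25111055e-04, -3.35409751e-04,  9.14632327e-06,  4.26512445e-04,
        1.36708250e-03,  2.74342597e-04, -6.49135692e-04]), 'joint_torque': array([ 4.13366270e-04, -5.27563512e+01, -1.26718361e+00, -1.53431332e+01,
       -5.27031580e-02,  6.52955277e-03,  1.64067160e-04]), 'tool_pos': array([ 0.19741169, -0.59228307,  0.2041169 ]), 'eef_rot': array([ 9.87077058e-01,  1.60243689e-01, -2.05218710e-04, -8.94570900e-04]), 'contact_force': array([ 0.30612628,  0.26373557, -0.43142725]), 'moment': array([ 3.96618999e-02,  4.10591070e-02, -4.90618500e-06]), 'finger_force': 0.0, 'opening': 1.0012715707273059}
[1.22095363 1.03891384 0.83705008] [ 0.25471758  0.83979955 -0.45695871 -0.14506692] [ 0.36162429 -0.61292746  0.96096389] [ 0.93224764 -0.1268493   0.05016135 -0.33512302] [[543.67206798   0.         276.68917163]
 [  0.         543.67206798 209.63944468]
 [  0.           0.           1.        ]]
```

View pics/a.png

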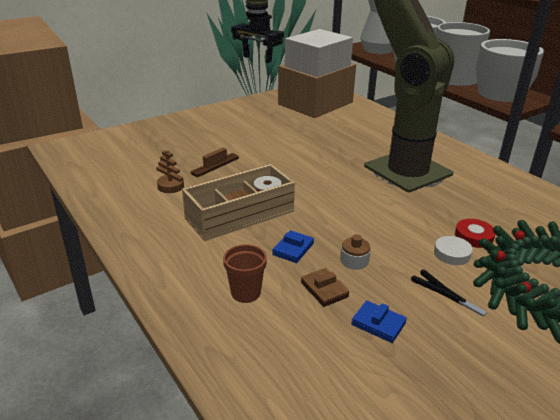

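View pics/b.png

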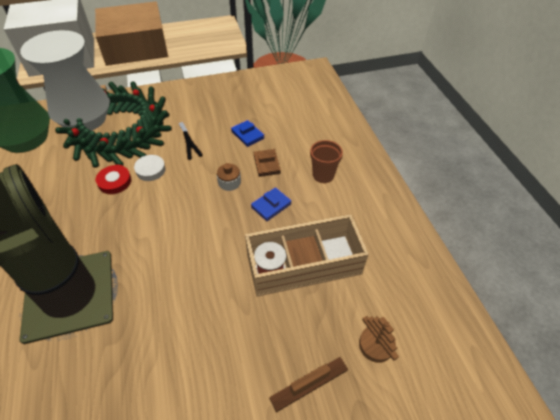

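Scene picture: the jar is at (356,250), the wooden keepsake at (325,286), and the crate at (240,200) with the spool in the near bay. The bar is at (215,162).
Side picture: jar (229,177), keepsake (267,162), spool (270,256), filler (304,250), white liner (337,248), bar (310,384).
Possible mix-ups in the side picture: blue boxes (248,132) and (271,204) for the keepsake (267,162); white tin (150,167) and red tape (113,178) for the jar (229,177). I choose the brown box and the knobbed jar, and check both in a close crop.

Run:
```python
import cv2,numpy as np
b=cv2.imread('pics/b.png');a=cv2.imread('pics/a.png')
def c(i,x,y,w,h,k): return cv2.resize(i[y:y+h,x:x+w],None,fx=k,fy=k,interpolation=cv2.INTER_CUBIC)
cv2.imwrite('pics/c1.png',np.vstack([c(b,200,140,160,60,5),c(a,270,220,160,60,5)]))
cv2.imwrite('pics/c2.png',c(b,235,210,140,80,5.7))
cv2.imwrite('pics/c3.png',c(b,260,350,100,65,8))
```

```text
(no output)
```

View pics/c1.png

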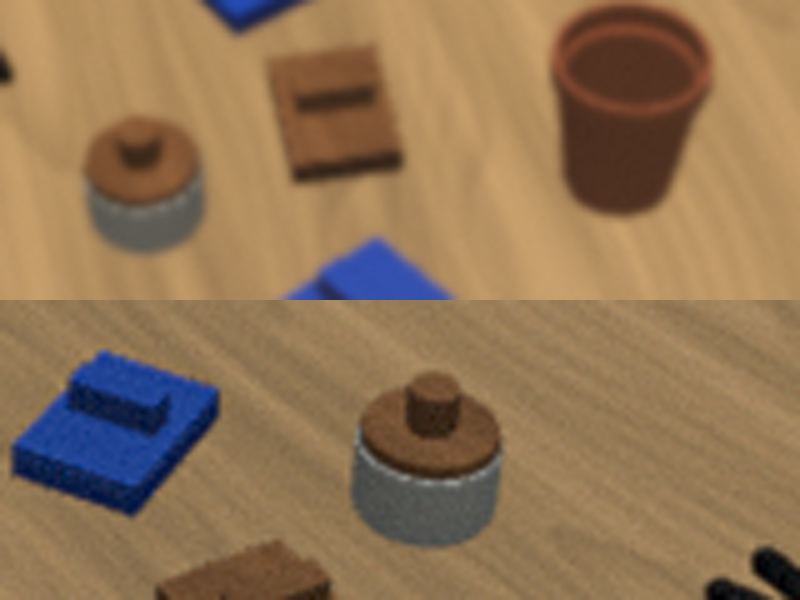

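View pics/c2.png

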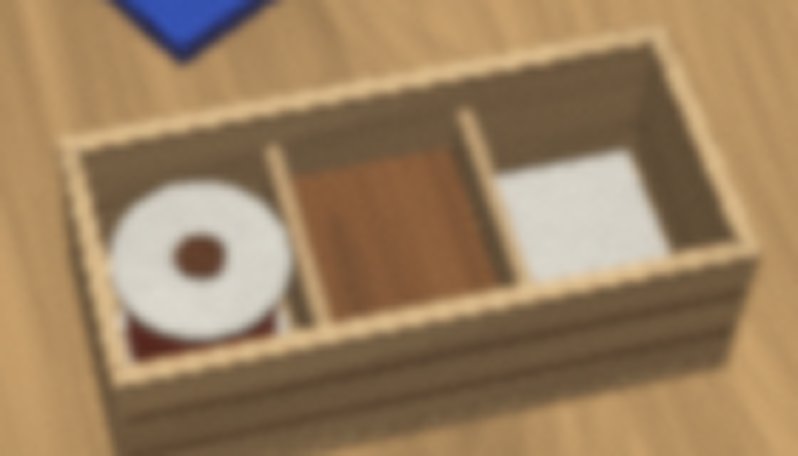

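View pics/c3.png

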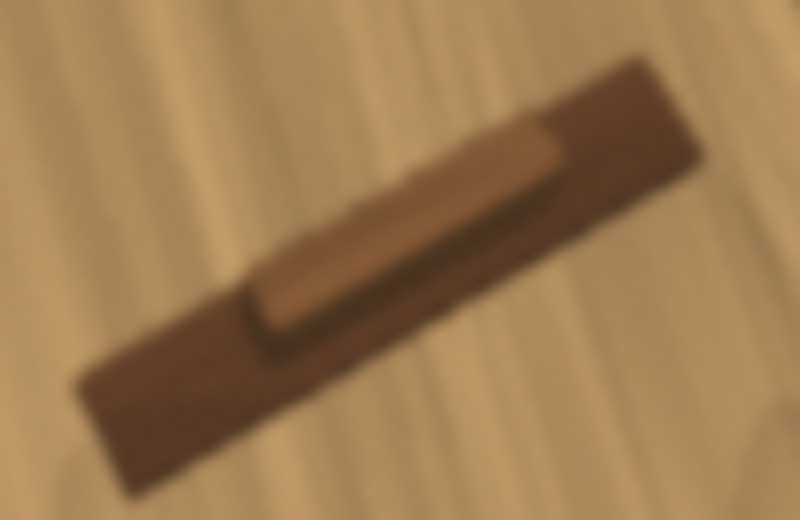

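Crops: brown handled box with lid corners, in side pixels, near (253.6,151.6), (275.2,149), (280.4,170.6), (259,173.6). The jar's knob top is at (227.4,166.2). The only other handled boxes are blue, so the choice holds. The crate's rim corners, filler (middle) and liner (far) are clear, and so are the bar and its grip.

Run:
```python
from h import *
np.set_printoptions(precision=4,suppress=True)
a=load('pics/a.npy');b=load('pics/b.npy')
def pts(P,o,k,z): return np.array([pix2w(b,o[0]+(u+.5)/k-.5,o[1]+(v+.5)/k-.5,z) for u,v in P])
def rep(n,p):
    print(n,p[:,:2].tolist().__repr__()[:0],p.mean(0),'sides',np.linalg.norm(np.roll(p,-1,0)-p,axis=1),'angs',[round(float(np.arctan2(*(d[1::-1]))),3) for d in np.roll(p,-1,0)-p])
rep('keep',pts([(268,58),(376,45),(401,153),(295,169)],(200,140),5,.02))
rep('crate',pts([(62,142),(657,33),(758,245),(118,383)],(235,210),5.7,.096))
rep('bar',pts([(80,383),(640,55),(703,155),(133,496)],(260,350),8,.012))
rep('grip',pts([(250,285),(535,115),(565,160),(275,330)],(260,350),8,.052))
print('jar side',pts([(137,131)],(200,140),5,.074),'scene',pix2w(a,357,237.2,.074))
print('jar lid',pts([(145,163)],(200,140),5,.05), pix2w(a,270+430/5,220+(430-300)/5,.05))
print('spool',pts([(201,256)],(235,210),5.7,.078))
```

```text
keep  [0.586  0.3056 0.02  ] sides [0.0701 0.0973 0.0662 0.0994] angs [-0.092, -1.679, 3.082, 1.503]
crate  [ 0.5873 -0.0722  0.096 ] sides [0.2738 0.1175 0.2771 0.1224] angs [-0.045, -1.579, 3.114, 1.534]
bar  [ 0.5068 -0.363   0.012 ] sides [0.1776 0.0311 0.1783 0.0307] angs [0.234, -1.347, -2.909, 1.773]
grip  [ 0.507  -0.3635  0.052 ] sides [0.0876 0.0136 0.088  0.0125] angs [0.242, -1.298, -2.912, 1.812]
jar side [[0.4562 0.2624 0.074 ]] scene [0.4547 0.2673 0.074 ]
jar lid [[0.4582 0.2589 0.05  ]] [0.457  0.2696 0.05  ]
spool [[ 0.4981 -0.0676  0.078 ]]
```

```bash
cat > to.py <<'E'
from h import *
import sys
def to(x,y,z,psi):
    s=get_state();T=R.from_euler('z',psi)*R.from_euler('x',np.pi)
    d=T.inv().apply(np.array([x,y,z])-s['tool_pos']); r=(R.from_quat(s['eef_rot']).inv()*T).as_rotvec()
    print('t',round(s['clock'],2),'pos',s['tool_pos'].round(4),'turn first',r.round(3),'then shift',d.round(4),'F',s['contact_force'].round(1),'op',round(s['opening']*88.1,1),'grip',round(s['finger_force'],1),'q',s['q'].round(2))
if __name__=='__main__': to(*map(float,sys.argv[1:]))
E
python3 -m jog '[[[0,0,-0.04,0,0,0.181],[0,0,-0.04,0,0,0.181],[0.04,-0.034,0,0,0,0],[0.04,-0.034,0,0,0,0],[0.04,-0.034,0,0,0,0],[0.04,-0.034,0,0,0,0],[0.04,-0.034,0,0,0,0],[0.04,-0.034,0,0,0,0],[0.01,-0.055,0,0,0,0],[0.01,-0.055,0,0,0,0],[0.01,-0.055,0,0,0,0],[0.01,-0.055,0,0,0,0]]]'
python3 to.py 0.52 -0.072 0.32 -0.036
python3 -c "
from h import *
d=save('wrist','pics/w0.png');print(d['mtx'][0],d['mount'])
for p in [(.587,-.072,.096),(.52,-.36,.012),(.48,.26,.07)]: print(proj(d,p))"
```

```text
clock: 1.6
tool_pos: [0.4944, -0.1786, 0.2847]
eef_rot: [1.0, -0.02, -0.0, -0.0]
contact_force: [0.9, 0.2, 0.2]
opening: 1.0
finger_force: 0.0
t 1.6 pos [ 0.4944 -0.1786  0.2847] turn first [-0.     0.    -0.004] then shift [ 0.0217 -0.1075 -0.0353] F [0.9 0.2 0.2] op 88.1 grip 0.0 q [ 0.33  0.46 -0.11  1.76  0.06  0.93 -1.42]
[303.36009905   0.         280.41648373] [[ 7.78161522e-04 -9.54007084e-01 -2.99783052e-01  7.77646848e-02]
 [ 9.99999670e-01  6.72306150e-04  4.56251396e-04  1.62768570e-03]
 [-2.33721074e-04 -2.99783308e-01  9.54007292e-01 -1.80056370e-01]
 [ 0.00000000e+00  0.00000000e+00  0.00000000e+00  1.00000000e+00]]
[182.96606337 107.07298636]
[401.956246  148.8407159]
[-45.2938696  201.72290289]
```

```bash
python3 -m jog '[[[0.011,-0.054,-0.018,0,0,0],[0.011,-0.054,-0.018,0,0,0],[0,0,0,0,0,0],[0,0,0,0,0,0]]]' >/dev/null
python3 -c "
from h import *
d=save('wrist','pics/w1.png')"
python3 -m jog '[[[-0.01,-0.0585,0,0,0,0],[-0.01,-0.0585,0,0,0,0],[-0.01,-0.0585,0,0,0,0],[-0.01,-0.0585,0,0,0,0],[-0.01,-0.0585,0,0,0,0],[-0.01,-0.0585,0,0,0,0],[0,0,0,0,0,0],[0,0,0,0,0,0]]]'
python3 -c "
from h import *
d=save('wrist','pics/w2.png')
f=[cv2.imread('pics/w%d.png'%i) for i in (1,2)]
d1=load('pics/w1.npy');print(proj(d1,(.587,-.072,.096)),[proj(d,p) for p in [(.586,.306,.02),(.457,.263,.074)]])
cv2.imwrite('pics/m1.png',cv2.resize(f[0],(784,588),interpolation=cv2.INTER_CUBIC))
cv2.imwrite('pics/m2.png',cv2.resize(f[1],(784,588),interpolation=cv2.INTER_CUBIC))
"
```

```text
clock: 3.2
tool_pos: [0.4757, 0.2773, 0.3202]
eef_rot: [1.0, -0.021, -0.0, 0.001]
contact_force: [0.5, -0.4, 0.4]
opening: 0.994
finger_force: 0.0
[275.07850075 125.69767744] [array([256.17221238,  94.49753991]), array([289.25155752, 186.63996671])]
```

View pics/m1.png

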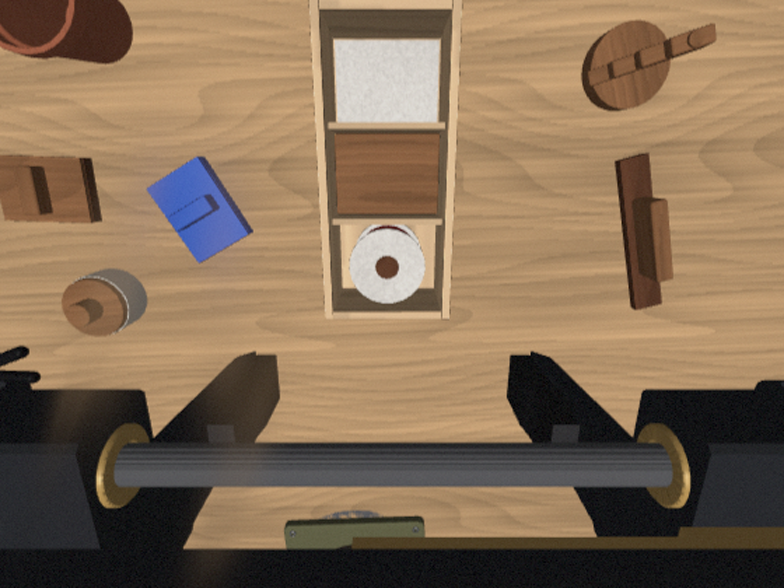

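View pics/m2.png

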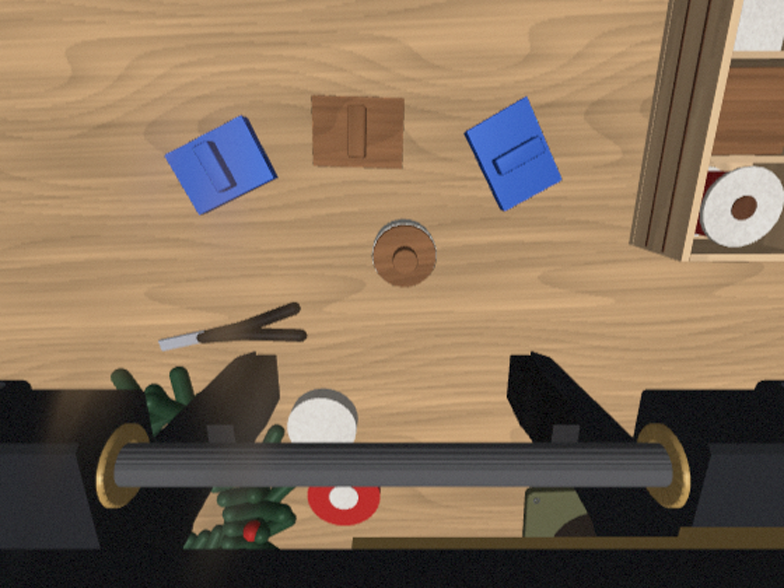

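Close wrist views (enlarged pixels): the keepsake lid spans (311,95)–(404,169), with its handle centred at (357,131). The jar knob is at (404,261). The crate's near outer rim corners are (325,318) and (449,319), and its far inner rim corners are (320,10) and (453,10). The spool is at (387,267), the filler is in the middle bay and the white liner in the far bay.

```bash
python3 - <<'E'
from h import *
np.set_printoptions(precision=4,suppress=True)
d1=load('pics/w1.npy');d2=load('pics/w2.npy')
g=lambda d,u,v,z:pix2w(d,u/1.4,v/1.4,z)[:2]
k=np.array([g(d2,*p,.02) for p in [(311,95),(404,97),(403,169),(313,167)]])
print('keep',k.mean(0),np.linalg.norm(np.roll(k,-1,0)-k,axis=1),[np.arctan2(*(e[::-1])) for e in np.roll(k,-1,0)-k],'handle',g(d2,357,131,.04))
h=np.array([g(d2,*p,.04) for p in [(348,103),(366,104),(365,158),(347,158)]]);print('handle',h.mean(0),[np.arctan2(*(e[::-1])) for e in np.roll(h,-1,0)-h])
print('jar',g(d2,404,261,.074),g(d2,404,255,.05))
c=[g(d1,*p,.096) for p in [(325,318),(449,319),(453,10),(320,10)]];print('crate',np.array(c))
nf=(c[2]+c[3])/2-(c[0]+c[1])/2; print('len(272)',np.linalg.norm(nf),'yaw',np.arctan2(nf[1],nf[0]),'centre',(c[0]+c[1])/2+nf*140/272)
s=g(d1,387,267,.078);print('spool',s)
f=np.array([g(d1,*p,.046) for p in [(336,135),(439,135),(438,214),(337,214)]]);print('filler',f.mean(0),np.ptp(f,0))
l=np.array([g(d1,*p,.012) for p in [(334,38),(440,38),(440,122),(334,122)]]);print('liner',l.mean(0),np.ptp(l,0))
p=np.array([g(d1,*p,.07) for p in [(329,125),(446,125),(332,220),(444,220)]]);print('dividers',(p[0]+p[1])/2,(p[2]+p[3])/2)
E
python3 to.py 0.457 0.262 0.1 -0.036
```

```text
keep [0.5855 0.3069] [0.0959 0.0712 0.0973 0.071 ] [np.float64(-1.632222914395906), np.float64(3.092301974259352), np.float64(1.50734182443056), np.float64(-0.06934310620008002)] handle [0.5859 0.3062]
handle [0.5857 0.3067] [np.float64(-1.6635995985185645), np.float64(3.0604863886344353), np.float64(1.5286750190810412), np.float64(-0.09344401666641357)]
jar [0.4574 0.264 ] [0.4585 0.2632]
crate [[ 0.4509 -0.0049]
 [ 0.4448 -0.1306]
 [ 0.7161 -0.1337]
 [ 0.7204 -0.0243]]
len(272) 0.2706473014117463 yaw -0.041891783229467745 centre [ 0.5871 -0.0735]
spool [ 0.4971 -0.0696]
filler [ 0.5859 -0.0736] [0.0822 0.1083]
liner [ 0.6794 -0.0768] [0.0831 0.1135]
dividers [ 0.6324 -0.0759] [ 0.5436 -0.0726]
t 3.25 pos [0.4759 0.2768 0.3204] turn first [ 0.002  0.    -0.008] then shift [-0.0184  0.0154  0.2204] F [ 0.3  0.9 -0.3] op 88.3 grip 0.0 q [-0.51  0.46 -0.17  1.63  0.09  1.06 -2.32]
```

```bash
python3 -m jog '[[[-0.0045,0.0036,0.052,0,0,0],[-0.0045,0.0036,0.052,0,0,0],[-0.0045,0.0036,0.052,0,0,0],[-0.0045,0.0036,0.052,0,0,-0.004],[0,0,0.012,0,0,0],[0,0,0,0,0,0],[0,0,0,0,0,0]]]' 0.055 15
python3 to.py 0.4575 0.263 0.053 -0.04
```

```text
clock: 4.12
tool_pos: [0.4583, 0.2665, 0.1027]
eef_rot: [1.0, -0.019, 0.002, -0.001]
contact_force: [0.9, 0.2, 0.6]
opening: 0.624
finger_force: 0.0
t 4.12 pos [0.4583 0.2665 0.1027] turn first [-0.002 -0.003  0.003] then shift [-0.0006  0.0036  0.0497] F [0.9 0.2 0.6] op 55.0 grip 0.0 q [-0.54  0.72 -0.12  1.95  0.18  0.48 -2.4 ]
```

```bash
python3 -m jog '[[[-0.0006,0.003,0.025,0,0,0],[0,0,0.015,0,0,0],[0,0,0.009,0,0,0],[0,0,0,0,0,0],[0,0,0,0,0,0]]]'
python3 -m jog '[[[0,0,0,0,0,0],[0,0,0,0,0,0],[0,0,0,0,0,0],[0,0,0,0,0,0]]]' 0 20
python3 to.py 0.4575 0.263 0.053 -0.04
```

```text
clock: 4.75
tool_pos: [0.4561, 0.2633, 0.0524]
eef_rot: [1.0, -0.018, 0.0, -0.0]
contact_force: [0.5, 0.8, 0.2]
opening: 0.626
finger_force: 0.0
clock: 5.25
tool_pos: [0.4557, 0.263, 0.052]
eef_rot: [1.0, -0.018, 0.0, -0.0]
contact_force: [0.8, 0.4, -0.1]
opening: 0.192
finger_force: 0.0
t 5.25 pos [0.4557 0.263  0.052 ] turn first [-0.    -0.     0.004] then shift [ 0.0018 -0.0001 -0.001 ] F [ 0.8  0.4 -0.1] op 16.9 grip 0.0 q [-0.55  0.81 -0.1   1.98  0.2   0.36 -2.41]
```

```bash
python3 -m jog '[[[0,0,0,0,0,0],[0,0,0,0,0,0]]]'
python3 - <<'E'
from h import *
d=save('wrist','pics/w3.png');b=save('side','pics/b3.png')
K,Rm,c=cam(d)
print(proj(d,(.4575,.263,.074)),proj(d,(.4557,.263,.052)))
f=cv2.imread('pics/w3.png');g=cv2.imread('pics/b3.png')[130:220,170:290]
cv2.imwrite('pics/m3.png',np.hstack([cv2.resize(f[100:340,100:460],(400,267)),cv2.resize(g,(356,267))]))
E
```

```text
clock: 5.5
tool_pos: [0.4557, 0.263, 0.0519]
eef_rot: [1.0, -0.018, -0.0, 0.0]
contact_force: [-0.4, 0.2, -0.5]
opening: 0.008
finger_force: 0.0
[277.26210467 255.98917114] [277.69789708 243.54801338]
```

View pics/m3.png

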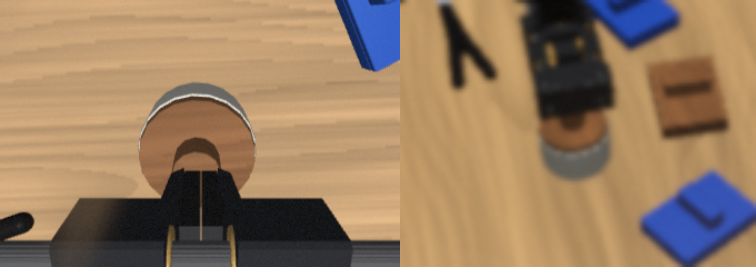

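The fingers shut on nothing. In the left crop the lid spans x 139–255 with its front edge at y 97, and the knob stands just ahead of the fingers, its top's front edge near y 150. I re-measure the jar.

Run:
```python
from h import *
np.set_printoptions(precision=4,suppress=True)
d=load('pics/w3.npy')
w=lambda u,v,z:pix2w(d,100+u*.9,100+v*.9,z)
print('lid front/left/right',w(197,97,.05),w(139,150,.05),w(255,150,.05))
print('knob top front',w(199,150,.074),'knob base front',w(199,138,.05))
b=load('pics/b3.npy')
k=120/356
print('side lid', [pix2w(b,170+u*k,130+v*k,.05)[:2] for u,v in [(541,135) ,(606,135),(574,150)]] if 0 else [pix2w(b,170+(u-400)*k,130+v*k,.0)[:2] for u,v in [(541,165),(610,165),(576,180)]])
print('side orig', pix2w(load('pics/b.npy'),229,189.5,0))
```

```text
lid front/left/right [0.4922 0.2619 0.05  ] [0.462  0.2967 0.05  ] [0.4596 0.2295 0.05  ]
knob top front [0.4703 0.2615 0.074 ] knob base front [0.4681 0.2616 0.05  ]
side lid [array([0.4201, 0.2604]), array([0.4882, 0.2419]), array([0.4506, 0.231 ])]
side orig [0.4506 0.2359 0.    ]
```

Run:
```python
from h import *
np.set_printoptions(precision=1,suppress=True)
d=load('pics/w2.npy');K=np.array(d['mtx']);M=np.linalg.inv(np.array(d['mount']))
def P(x,y,z):
    q=K@(M@[x,y,z,1])[:3];return q[:2]/q[2]
for x in (-.009,0,.009):
  for z in (0,-.019,-.04): print(x,z,'open m2 px',P(x,-.044,z)*1.4,P(x,-.0615,z)*1.4,'closed crop px',(P(x,0,z)-100)/.9)
f=cv2.imread('pics/w3.png')[200:300,220:340]
# second: difference side images around the gripper
cv2.imwrite('pics/m4.png',np.hstack([cv2.resize(f,(480,400),interpolation=cv2.INTER_CUBIC)]))
```

```text
-0.009 0 open m2 px [294.4 358.7] [256.8 358.7] closed crop px [197.5 173.6]
-0.009 -0.019 open m2 px [284.5 378.4] [243.1 378.4] closed crop px [197.2 189.3]
-0.009 -0.04 open m2 px [270.9 405.4] [224.3 405.4] closed crop px [196.8 210.7]
0 0 open m2 px [293.  340.9] [254.9 340.8] closed crop px [197.5 159.5]
0 -0.019 open m2 px [282.8 359. ] [240.8 359. ] closed crop px [197.2 173.9]
0 -0.04 open m2 px [268.8 384. ] [221.4 384. ] closed crop px [196.8 193.7]
0.009 0 open m2 px [291.6 322.5] [253.  322.5] closed crop px [197.4 144.9]
0.009 -0.019 open m2 px [281.1 339.1] [238.5 339. ] closed crop px [197.1 158. ]
0.009 -0.04 open m2 px [266.7 361.9] [218.5 361.9] closed crop px [196.7 176.2]
```

View pics/m4.png

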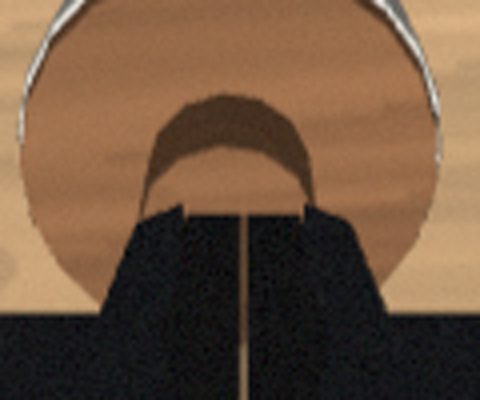

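Enlarged crop: the shut fingertips end at (245,215), lying over the knob top. So the rendered tips sit about 30 mm higher than the stated TCP, which agrees with nothing being felt. I open, go down in small steps feeling for the lid, and check where the body is.

```bash
python3 - <<'E'
from h import *
np.set_printoptions(precision=1,suppress=True)
d=load('pics/w2.npy');K=np.array(d['mtx']);M=np.linalg.inv(np.array(d['mount']))
def P(x,y,z):
    q=K@(M@[x,y,z,1])[:3];return q[:2]/q[2]
for x in (.02,.0375):
  for z in (-.064,-.094): print(x,z,P(x,-.0935,z)*1.4,P(x,-.06,z)*1.4)
E
python3 -m jog '[[[0,0,0,0,0,0],[0,0,0,0,0,0],[0,0,0,0,0,0],[0.001,0,0.007,0,0,0],[0,0,0,0,0,0]]]' 0.055 15
python3 -m jog '[[[0,0,0.004,0,0,0],[0,0,0.004,0,0,0],[0,0,0,0,0,0]]]'
```

```text
0.02 -0.064 [ 76.7 364.1] [187.9 364.2]
0.02 -0.094 [-14.3 421.9] [128.9 422. ]
0.0375 -0.064 [ 63.2 309.2] [179.2 309.3]
0.0375 -0.094 [-36.9 353.6] [114.3 353.7]
clock: 6.22
tool_pos: [0.4564, 0.2627, 0.0443]
eef_rot: [1.0, -0.018, -0.0, 0.0]
contact_force: [0.9, -0.1, -0.4]
opening: 0.546
finger_force: 0.0
clock: 6.6
tool_pos: [0.4565, 0.2628, 0.0365]
eef_rot: [1.0, -0.018, -0.0, 0.0]
contact_force: [0.1, -0.8, 0.3]
opening: 0.624
finger_force: 0.0
```

```bash
python3 -m jog '[[[0,0,0.004,0,0,0],[0,0,0.003,0,0,0],[0,0,0,0,0,0]]]'
python3 -m jog '[[[0,0,0.002,0,0,0],[0,0,0.002,0,0,0],[0,0,0,0,0,0]]]'|grep -E "pos|force"
python3 -m jog '[[[0,0,0.002,0,0,0],[0,0,0.001,0,0,0],[0,0,0,0,0,0]]]'|grep -E "pos|force"
```

```text
clock: 6.98
tool_pos: [0.4565, 0.2628, 0.0296]
eef_rot: [1.0, -0.018, -0.0, 0.0]
contact_force: [0.6, 1.0, 0.3]
opening: 0.623
finger_force: 0.0
tool_pos: [0.4566, 0.2629, 0.0258]
contact_force: [-0.2, 0.3, -0.3]
finger_force: 0.0
tool_pos: [0.4567, 0.2629, 0.0228]
contact_force: [-0.4, -0.1, 0.9]
finger_force: 0.0
```

```bash
python3 -m jog '[[[0,0,0,0,0,0],[0,0,0,0,0,0],[0,0,0,0,0,0],[0,0,0,0,0,0]]]' 0 20
python3 to.py 0.4575 0.263 0.053 -0.04
```

```text
clock: 8.22
tool_pos: [0.4569, 0.2637, 0.023]
eef_rot: [1.0, -0.018, 0.0, -0.001]
contact_force: [1.0, 1.5, 0.6]
opening: 0.289
finger_force: 20.0
t 8.22 pos [0.4569 0.2637 0.023 ] turn first [-0.001 -0.001  0.004] then shift [ 0.0006  0.0007 -0.03  ] F [1.  1.5 0.6] op 25.4 grip 20.0 q [-0.56  0.86 -0.08  1.99  0.21  0.3  -2.42]
```

```bash
python3 -m jog '[[[0,0,-0.01,0,0,0],[0,0,-0.04,0,0,0],[0,0,-0.05,0,0,0.004],[0,0,-0.05,0,0,0],[0,0,0,0,0,0],[0,0,0,0,0,0]]]'
python3 to.py 0.677 -0.0763 0.17 -0.04
```

```text
clock: 8.98
tool_pos: [0.4558, 0.2619, 0.1722]
eef_rot: [1.0, -0.02, -0.001, 0.001]
contact_force: [-0.9, -0.1, -3.8]
opening: 0.284
finger_force: 20.0
t 8.97 pos [0.4558 0.2619 0.1722] turn first [ 0.002  0.002 -0.   ] then shift [0.2346 0.329  0.0022] F [-0.9 -0.1 -3.8] op 25.0 grip 20.0 q [-0.51  0.61 -0.16  1.9   0.15  0.65 -2.37]
```

```bash
python3 -m jog '[[[0.015,0.02,0,0,0,0],[0.026,0.0365,0,0,0,0],[0.028,0.039,0,0,0,0],[0.028,0.039,0,0,0,0],[0.028,0.039,0,0,0,0],[0.028,0.039,0,0,0,0],[0.028,0.039,0,0,0,0],[0.026,0.0365,0,0,0,0],[0.018,0.026,0,0,0,0],[0.0096,0.015,0,0,0,0],[0,0,0,0,0,0],[0,0,0,0,0,0]]]'
python3 to.py 0.677 -0.0763 0.05 -0.04
```

```text
clock: 10.48
tool_pos: [0.6768, -0.0727, 0.1722]
eef_rot: [1.0, -0.019, -0.001, -0.001]
contact_force: [-0.6, 0.6, -3.6]
opening: 0.285
finger_force: 19.9
t 10.47 pos [ 0.6768 -0.0727  0.1722] turn first [-0.002  0.002  0.002] then shift [0.0003 0.0036 0.1222] F [-0.6  0.6 -3.6] op 25.1 grip 19.9 q [ 0.15  0.81 -0.22  1.41  0.19  0.95 -1.72]
```

```bash
python3 -m jog '[[[0,0.003,0.02,0,0,0],[0,0,0.03,0,0,0],[0,0,0.02,0,0,0],[0,0,0.01,0,0,0],[0,0,0,0,0,0],[0,0,0,0,0,0]]]'
python3 to.py 0.677 -0.0763 0.037 -0.04
```

```text
clock: 11.22
tool_pos: [0.6787, -0.0781, 0.094]
eef_rot: [1.0, -0.02, 0.001, 0.0]
contact_force: [0.5, -0.2, -2.5]
opening: 0.289
finger_force: 19.9
t 11.22 pos [ 0.6787 -0.0781  0.094 ] turn first [-0.    -0.002 -0.   ] then shift [-0.0018 -0.0017  0.057 ] F [ 0.5 -0.2 -2.5] op 25.5 grip 19.9 q [ 0.15  0.9  -0.2   1.46  0.22  0.8  -1.74]
```

```bash
python3 -m jog '[[[-0.001,-0.001,0.015,0,0,0],[0,0,0.015,0,0,0],[0,0,0.013,0,0,0],[0,0,0.007,0,0,0],[0,0,0.003,0,0,0],[0,0,0,0,0,0]]]'
python3 to.py 0.677 -0.0763 0.035 -0.04
```

```text
clock: 11.98
tool_pos: [0.677, -0.0772, 0.0399]
eef_rot: [1.0, -0.02, 0.0, 0.0]
contact_force: [0.4, 0.1, -2.4]
opening: 0.286
finger_force: 19.9
t 11.97 pos [ 0.677  -0.0772  0.0399] turn first [ 0. -0. -0.] then shift [-0.     -0.0009  0.0049] F [ 0.4  0.1 -2.4] op 25.2 grip 19.9 q [ 0.14  0.97 -0.18  1.49  0.23  0.7  -1.76]
```

```bash
python3 -m jog '[[[0,0,0.002,0,0,0],[0,0,0.0015,0,0,0],[0,0,0.001,0,0,0],[0,0,0,0,0,0]]]'|grep -E "pos|force"
python3 -m jog '[[[0,0,0.001,0,0,0],[0,0,0,0,0,0]]]'|grep -E "pos|force"
```

```text
tool_pos: [0.6768, -0.0772, 0.0354]
contact_force: [0.3, 0.2, -3.9]
finger_force: 19.9
tool_pos: [0.6771, -0.077, 0.035]
contact_force: [-0.0, -0.2, 1.3]
finger_force: 19.9
```

```bash
python3 -m jog '[[[0,0,0,0,0,0],[0,0,0,0,0,0],[0,0,0,0,0,0],[0,0,-0.02,0,0,0],[0,0,-0.05,0,0,0],[0,0,-0.05,0,0,0],[-0.01,-0.06,0,0,0,0.015],[-0.01,-0.06,0,0,0,0.015],[-0.01,-0.06,0,0,0,0],[-0.01,-0.06,0,0,0,0],[-0.01,-0.06,0,0,0,0]]]' 0.045
python3 to.py 0.5857 0.3067 0.06 -0.07
```

```text
clock: 14.1
tool_pos: [0.6454, 0.2274, 0.1562]
eef_rot: [0.999, -0.035, 0.001, -0.0]
contact_force: [0.4, -0.2, 0.3]
opening: 0.511
finger_force: 0.0
t 14.1 pos [0.6454 0.2274 0.1562] turn first [-0.001 -0.002 -0.   ] then shift [-0.0651 -0.0749  0.0962] F [ 0.4 -0.2  0.3] op 45.0 grip 0.0 q [-0.32  0.82 -0.16  1.42  0.15  0.91 -2.17]
```

```bash
python3 -m jog '[[[-0.022,-0.025,0,0,0,0],[-0.022,-0.025,0,0,0,0],[-0.021,-0.024,0.02,0,0,0],[0,0,0.04,0,0,0],[0,0,0.03,0,0,0],[0,0,0,0,0,0],[0,0,0,0,0,0]]]'
python3 to.py 0.5857 0.3067 -0.004 -0.07
```

```text
clock: 14.98
tool_pos: [0.5869, 0.3043, 0.0663]
eef_rot: [0.999, -0.035, 0.001, -0.001]
contact_force: [-0.1, -1.5, 1.5]
opening: 0.511
finger_force: 0.0
t 14.97 pos [0.5869 0.3043 0.0663] turn first [-0.002 -0.002 -0.   ] then shift [-0.0013 -0.0023  0.0703] F [-0.1 -1.5  1.5] op 45.0 grip 0.0 q [-0.48  0.9  -0.13  1.56  0.17  0.69 -2.33]
```

```bash
python3 -m jog '[[[-0.001,-0.002,0.03,0,0,0],[0,0,0.025,0,0,0],[0,0,0.01,0,0,0],[0,0,0.003,0,0,0],[0,0,0,0,0,0],[0,0,0,0,0,0]]]'
python3 -m jog '[[[0,0,0.0015,0,0,0],[0,0,0.0015,0,0,0],[0,0,0,0,0,0]]]'|grep -E "pos|force"
python3 to.py 0.5857 0.3067 -0.004 -0.07
```

```text
clock: 15.72
tool_pos: [0.5855, 0.3061, -0.0025]
eef_rot: [0.999, -0.035, 0.001, -0.0]
contact_force: [0.6, 0.2, -0.2]
opening: 0.512
finger_force: 0.0
tool_pos: [0.5846, 0.3057, -0.0067]
contact_force: [0.2, -0.1, -0.4]
finger_force: 0.0
t 16.1 pos [ 0.5846  0.3057 -0.0067] turn first [ 0.  0. -0.] then shift [ 0.001  -0.0011 -0.0027] F [ 0.2 -0.1 -0.4] op 45.2 grip 0.0 q [-0.49  1.01 -0.12  1.57  0.18  0.57 -2.35]
```

```bash
python3 -m jog '[[[0.001,-0.001,0.0015,0,0,0],[0,0,0.001,0,0,0],[0,0,0,0,0,0]]]'|grep -E "pos|force"
python3 -m jog '[[[0,0,0,0,0,0],[0,0,0,0,0,0],[0,0,0,0,0,0],[0,0,0,0,0,0]]]' 0 25
python3 to.py 0.5857 0.3067 -0.004 -0.07
```

```text
tool_pos: [0.5858, 0.3066, -0.0093]
contact_force: [0.3, -0.6, -0.2]
finger_force: 0.0
clock: 16.98
tool_pos: [0.5859, 0.3071, -0.009]
eef_rot: [0.999, -0.035, 0.0, -0.0]
contact_force: [0.5, 1.1, -0.1]
opening: 0.199
finger_force: 25.0
t 16.98 pos [ 0.5859  0.3071 -0.009 ] turn first [-0.001 -0.    -0.   ] then shift [-0.0002  0.0004 -0.005 ] F [ 0.5  1.1 -0.1] op 17.5 grip 25.0 q [-0.49  1.01 -0.12  1.57  0.18  0.57 -2.35]
```

```bash
python3 -m jog '[[[0,0,-0.01,0,0,0],[0,0,-0.045,0,0,0],[0,0,-0.055,0,0,-0.015],[0,0,-0.05,0,0,-0.015],[0,0,0,0,0,0]]]'
python3 to.py 0.587 -0.0727 0.15 -0.04
```

```text
clock: 17.6
tool_pos: [0.5887, 0.308, 0.156]
eef_rot: [1.0, -0.02, 0.004, -0.002]
contact_force: [-0.7, 0.1, -2.0]
opening: 0.201
finger_force: 25.0
t 17.6 pos [0.5887 0.308  0.156 ] turn first [-0.005 -0.008 -0.001] then shift [0.0136 0.3805 0.006 ] F [-0.7  0.1 -2. ] op 17.7 grip 25.0 q [-0.47  0.79 -0.16  1.5   0.15  0.86 -2.29]
```

```bash
python3 -m jog '[[[0,0.02,0,0,0,0],[0.002,0.04,0,0,0,0],[0.002,0.05,0,0,0,0],[0.002,0.05,0,0,0,0],[0.002,0.05,0,0,0,0],[0.002,0.05,0,0,0,0],[0.002,0.05,0,0,0,0],[0.001,0.04,0,0,0,0],[0,0.02,0,0,0,0],[0,0.01,0,0,0,0],[0,0,0,0,0,0],[0,0,0,0,0,0]]]'
python3 to.py 0.587 -0.0727 0.04 -0.04
python3 - <<'E'
from h import *
d=save('wrist','pics/w4.png');b=save('side','pics/b4.png')
f=cv2.imread('pics/w4.png');g=cv2.imread('pics/b4.png')[190:310,220:390]
cv2.imwrite('pics/m5.png',np.hstack([cv2.resize(f[0:300,130:430],(400,400)),cv2.resize(g,(400,282))[0:282] if 0 else cv2.copyMakeBorder(cv2.resize(g,(400,282)),0,118,0,0,0)]))
E
```

```text
clock: 19.1
tool_pos: [0.5837, -0.0711, 0.1509]
eef_rot: [1.0, -0.019, 0.0, -0.001]
contact_force: [0.2, 0.6, -3.1]
opening: 0.206
finger_force: 25.0
t 19.1 pos [ 0.5837 -0.0711  0.1509] turn first [-0.001 -0.     0.003] then shift [0.0033 0.0014 0.1109] F [ 0.2  0.6 -3.1] op 18.1 grip 25.0 q [ 0.17  0.71 -0.22  1.73  0.22  0.72 -1.77]
```

```bash
python3 -m jog '[[[0.003,0.001,0.02,0,0,0],[0,0,0.03,0,0,0],[0,0,0.015,0,0,0],[0,0,0.006,0,0,0],[0,0,0.004,0,0,0],[0,0,0,0,0,0]]]'
python3 to.py 0.587 -0.0727 0.039 -0.04
```

```text
clock: 19.95
tool_pos: [0.5869, -0.0746, 0.0763]
eef_rot: [1.0, -0.02, 0.0, 0.0]
contact_force: [1.1, 0.0, -2.1]
opening: 0.199
finger_force: 25.0
t 19.95 pos [ 0.5869 -0.0746  0.0763] turn first [ 0.    -0.001 -0.   ] then shift [ 0.     -0.0019  0.0373] F [ 1.1  0.  -2.1] op 17.5 grip 25.0 q [ 0.16  0.82 -0.19  1.77  0.26  0.57 -1.8 ]
```

```bash
python3 -m jog '[[[0,-0.001,0.012,0,0,0],[0,0,0.012,0,0,0],[0,0,0.008,0,0,0],[0,0,0.003,0,0,0],[0,0,0.001,0,0,0],[0,0,0,0,0,0]]]'|grep -E "pos|force"
python3 -m jog '[[[0,0,0.001,0,0,0],[0,0,0.001,0,0,0],[0,0,0,0,0,0]]]'|grep -E "pos|force"
```

```text
tool_pos: [0.5867, -0.0737, 0.0401]
contact_force: [0.9, 0.6, -2.1]
finger_force: 25.0
tool_pos: [0.5865, -0.0737, 0.0379]
contact_force: [0.2, 0.3, -1.4]
finger_force: 25.0
```

```bash
python3 -m jog '[[[0,0,0.001,0,0,0],[0,0,0.0005,0,0,0],[0,0,0,0,0,0]]]'|grep -E "pos|force"
python3 -m jog '[[[0,0,0.001,0,0,0],[0,0,0,0,0,0]]]'|grep -E "pos|force"
```

```text
tool_pos: [0.5866, -0.0737, 0.0369]
contact_force: [-1.6, -0.6, 3.8]
finger_force: 25.0
tool_pos: [0.5867, -0.0737, 0.0369]
contact_force: [-4.1, 0.1, 13.1]
finger_force: 25.0
```

```bash
python3 -m jog '[[[0,0,-0.001,0,0,0],[0,0,0,0,0,0],[0,0,0,0,0,0],[0,0,-0.02,0,0,0],[0,0,-0.05,0,0,0],[0,0,-0.05,0,0,0],[0,0.06,0,0,0,0],[0,0.06,0,0,0,0],[0,0.06,0,0,0,-0.139],[0,0.06,0,0,0,-0.139],[0,0,0,0,0,0]]]' 0.045
python3 to.py 0.507 -0.363 0.06 0.238
python3 - <<'E'
from h import *
b=save('side','pics/b5.png');w=save('wrist','pics/w5.png')
g=cv2.imread('pics/b5.png')[195:295,225:385]; 
f=cv2.imread('pics/w5.png'); print(proj(w,(.507,-.363,.052)),proj(w,(.587,-.0727,.096)))
cv2.imwrite('pics/m6.png',np.vstack([cv2.resize(g,(480,300),interpolation=cv2.INTER_CUBIC),cv2.resize(f[:260],(480,223))]))
E
```

```text
clock: 23.08
tool_pos: [0.583, -0.3215, 0.1554]
eef_rot: [0.994, 0.114, -0.001, 0.002]
contact_force: [-0.4, 0.9, -0.1]
opening: 0.51
finger_force: 0.0
t 23.07 pos [ 0.583  -0.3215  0.1554] turn first [ 0.004  0.002 -0.01 ] then shift [-0.0836  0.0224  0.0954] F [-0.4  0.9 -0.1] op 44.9 grip 0.0 q [ 0.61  0.81 -0.34  1.48  0.32  0.91 -1.17]
[304.80339953 278.81216427] [-28.8198855  141.39563647]
```

View pics/m6.png

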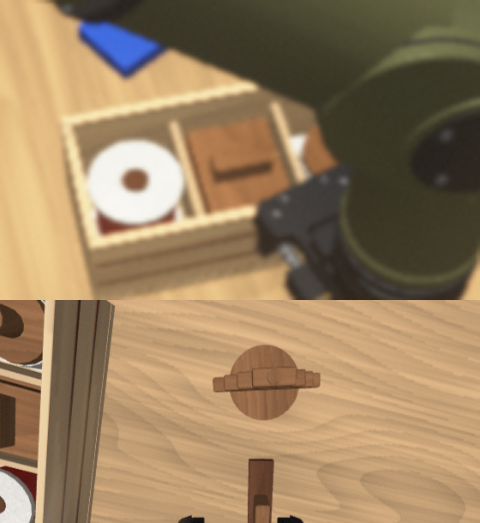

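Composite: the keepsake sits flat in the middle bay (top part, (235,165)), the jar is upright in the far bay beside it, the tree stands clear at (265,385), and the bar lies in line with the tool at (260,490).

```bash
python3 -m jog '[[[-0.042,0.011,0,0.002,0.001,-0.01],[-0.0416,0.0114,0,0.002,0.001,0],[0,0,0.03,0,0,0],[0,0,0.04,0,0,0],[0,0,0.01,0,0,0],[0,0,0,0,0,0],[0,0,0,0,0,0]]]'
python3 to.py 0.507 -0.363 -0.01 0.238
```

```text
clock: 24.05
tool_pos: [0.511, -0.3546, 0.0779]
eef_rot: [0.992, 0.124, 0.002, -0.001]
contact_force: [0.0, -0.7, -0.6]
opening: 0.507
finger_force: 0.0
t 24.05 pos [ 0.511  -0.3546  0.0779] turn first [-0.002 -0.004  0.011] then shift [-0.0058  0.0073  0.0879] F [ 0.  -0.7 -0.6] op 44.7 grip 0.0 q [ 0.71  0.86 -0.32  1.67  0.38  0.67 -1.13]
```

```bash
python3 -m jog '[[[-0.005,0.007,0.02,0,0,0.008],[0,0,0.03,0,0,0],[0,0,0.02,0,0,0],[0,0,0.01,0,0,0],[0,0,0,0,0,0],[0,0,0,0,0,0]]]' |grep -E "pos|force"
python3 to.py 0.507 -0.363 -0.01 0.238
```

```text
tool_pos: [0.5072, -0.3627, -0.0029]
contact_force: [0.4, -0.1, 0.1]
finger_force: 0.0
t 24.8 pos [ 0.5072 -0.3627 -0.0029] turn first [-0.003 -0.003  0.002] then shift [-0.0003  0.0003  0.0071] F [ 0.4 -0.1  0.1] op 45.1 grip 0.0 q [ 0.69  0.98 -0.26  1.69  0.43  0.53 -1.16]
```

```bash
python3 -m jog '[[[0,0,0.007,-0.003,-0.003,0],[0,0,0,0,0,0],[0,0,0,0,0,0]]]' |grep -E "pos|force"
python3 -m jog '[[[0,0,0,0,0,0],[0,0,0,0,0,0],[0,0,0,0,0,0],[0,0,0,0,0,0],[0,0,0,0,0,0]]]' 0 35|grep -E "pos|force|open"
python3 to.py 0.507 -0.363 -0.01 0.238
python3 -m jog '[[[0,0,-0.01,0,0,0],[0,0,-0.04,0,0,0],[0,0,-0.05,0,0,0],[0,0,-0.06,0,0,0],[0,0,0,0,0,-0.18],[0,0,0,0,0,-0.18],[0,0,0,0,0,-0.18],[0,0,0,0,0,-0.18],[0,0,0,0,0,-0.18],[0,0,0,0,0,-0.18],[0,0,0,0,0,-0.18],[0,0,0,0,0,0]]]'
python3 to.py 0.462 -0.0677 0.12 1.531
```

```text
tool_pos: [0.5066, -0.3624, -0.0105]
contact_force: [0.1, -0.7, -0.6]
finger_force: 0.0
tool_pos: [0.5065, -0.3623, -0.0106]
contact_force: [-0.3, 0.5, 1.6]
opening: 0.201
finger_force: 35.0
t 25.8 pos [ 0.5065 -0.3623 -0.0106] turn first [-0.001  0.001  0.002] then shift [ 0.0003  0.0008 -0.0006] F [-0.3  0.5  1.6] op 17.7 grip 35.0 q [ 0.68  0.99 -0.25  1.69  0.44  0.52 -1.17]
clock: 27.3
tool_pos: [0.5062, -0.3627, 0.1495]
eef_rot: [0.733, 0.681, -0.0, -0.001]
contact_force: [0.1, -0.3, -0.2]
opening: 0.199
finger_force: 35.0
t 27.3 pos [ 0.5062 -0.3627  0.1495] turn first [-0.002 -0.001 -0.034] then shift [ 0.293  -0.0559  0.0295] F [ 0.1 -0.3 -0.2] op 17.5 grip 35.0 q [ 0.92  0.83 -0.7   1.61  0.63  0.94 -0.08]
```

```bash
python3 -m jog '[[[0,0,0,-0.002,-0.001,-0.034],[0.03,-0.006,0,0,0,0],[0.05,-0.01,0,0,0,0],[0.055,-0.01,0,0,0,0],[0.055,-0.01,0,0,0,0],[0.05,-0.01,0,0,0,0],[0.035,-0.006,0,0,0,0],[0.018,-0.004,0.015,0,0,0],[0,0,0.01,0,0,0],[0,0,0,0,0,0],[0,0,0,0,0,0]]]' >/dev/null
python3 to.py 0.463 -0.0677 0.09 1.531
```

```text
t 28.68 pos [ 0.4619 -0.0688  0.1243] turn first [0.001 0.001 0.   ] then shift [0.0012 0.0011 0.0343] F [-0.1 -0.3 -1.3] op 17.6 grip 35.0 q [ 0.43  0.69 -0.61  2.1   0.73  0.58 -0.75]
```

```bash
python3 -m jog '[[[0.001,0.001,0.015,0.001,0.001,0],[0,0,0.012,0,0,0],[0,0,0.007,0,0,0],[0,0,0,0,0,0],[0,0,0,0,0,0]]]' |grep -E "pos|force"
python3 -m jog '[[[0,0,0.002,0,0,0],[0,0,0.001,0,0,0],[0,0,0,0,0,0]]]' |grep -E "pos|force"
python3 to.py 0.463 -0.0677 0.0854 1.531
```

```text
tool_pos: [0.4628, -0.0665, 0.0903]
contact_force: [0.1, -0.6, -1.4]
finger_force: 35.0
tool_pos: [0.4626, -0.0667, 0.0872]
contact_force: [0.0, 0.1, -1.0]
finger_force: 35.0
t 29.68 pos [ 0.4626 -0.0667  0.0872] turn first [-0.    -0.001  0.003] then shift [-0.001   0.0004  0.0018] F [ 0.   0.1 -1. ] op 18.0 grip 35.0 q [ 0.37  0.74 -0.53  2.12  0.82  0.48 -0.83]
```

```bash
python3 -m jog '[[[-0.0005,0,0.001,0,0,0.002],[0,0,0.0008,0,0,0],[0,0,0,0,0,0]]]' |grep -E "pos|force"
python3 -m jog '[[[0,0,0.0008,0,0,0],[0,0,0,0,0,0]]]' |grep -E "pos|force"
python3 to.py 0.463 -0.0677 0.0854 1.531; python3 -c "
from h import *
print(get_state()['moment'])"
```

```text
tool_pos: [0.4626, -0.0672, 0.0853]
contact_force: [1.0, -0.8, -1.3]
finger_force: 35.0
tool_pos: [0.4626, -0.0672, 0.0852]
contact_force: [-2.0, 0.7, 7.5]
finger_force: 35.0
t 30.3 pos [ 0.4626 -0.0672  0.0852] turn first [0.    0.    0.001] then shift [-0.0005  0.0004 -0.0002] F [-2.   0.7  7.5] op 17.5 grip 35.0 q [ 0.37  0.75 -0.52  2.13  0.83  0.48 -0.84]
[-0.142183    0.24750949  0.0155216 ]
```

```bash
python3 -m jog '[[[0,0.002,0.0003,0,0,0],[0,0.004,0,0,0,0],[0,0.006,0,0,0,0],[0,0.006,0,0,0,0],[0,0.006,0,0,0,0],[0,0.006,0,0,0,0]]]' |grep -E "pos|force"
python3 to.py 0.711 -0.0777 0.0852 1.531
```

```text
tool_pos: [0.4853, -0.0688, 0.0853]
contact_force: [-16.5, -0.2, 26.0]
finger_force: 35.0
t 31.05 pos [ 0.4853 -0.0688  0.0853] turn first [-0.012  0.004  0.002] then shift [1.000e-04 2.259e-01 1.000e-04] F [-16.5  -0.2  26. ] op 17.9 grip 35.0 q [ 0.38  0.77 -0.56  2.05  0.78  0.55 -0.78]
```

```bash
python3 -m jog '[[[0,0,-0.0014,-0.006,0,0],[0,0.003,0,0,0,0],[0,0.005,0,0,0,0],[0,0.005,0,0,0,0],[0,0.005,0,0,0,0]]]' |grep -E "force"
python3 to.py 0.711 -0.0777 0.0852 1.531
```

```text
contact_force: [0.4, 0.2, -1.7]
finger_force: 35.0
t 31.68 pos [ 0.5111 -0.069   0.0856] turn first [ 0.006 -0.001  0.001] then shift [-0.0007  0.2001  0.0004] F [ 0.4  0.2 -1.7] op 17.5 grip 35.0 q [ 0.39  0.79 -0.57  1.99  0.77  0.58 -0.76]
```

```bash
python3 -m jog '[[[0,0,0.0006,0.005,0,0],[0,0,0.0002,0,0,0]]]' |grep -E "pos|force"
python3 to.py 0.711 -0.0777 0.0852 1.531
```

```text
tool_pos: [0.5115, -0.0689, 0.0853]
contact_force: [1.6, -0.6, 2.7]
finger_force: 35.0
t 31.93 pos [ 0.5115 -0.0689  0.0853] turn first [ 0.002 -0.001  0.001] then shift [-8.000e-04  1.997e-01  1.000e-04] F [ 1.6 -0.6  2.7] op 17.8 grip 35.0 q [ 0.39  0.79 -0.57  1.99  0.77  0.59 -0.75]
```

```bash
python3 -m jog '[[[0,0,-0.006,0.001,0,0],[0,-0.02,0,0,0,0],[0,-0.02,0,0,0,0],[0,-0.009,0,0,0,0],[0,0,0.003,0,0,0],[0,0,0,0,0,0]]]' |grep -E "force"
python3 to.py 0.463 -0.0677 0.0852 1.531
```

```text
contact_force: [-0.0, -0.7, -1.3]
finger_force: 35.0
t 32.67 pos [ 0.4625 -0.067   0.0879] turn first [ 0.001 -0.001  0.001] then shift [-0.0007  0.0005  0.0027] F [-0.  -0.7 -1.3] op 17.7 grip 35.0 q [ 0.37  0.74 -0.53  2.13  0.82  0.49 -0.83]
```

```bash
python3 -m jog '[[[-0.0006,0,0.002,0.001,-0.001,0.001],[0,0,0.0009,0,0,0],[0,0,0,0,0,0]]]' |grep -E "pos|force"
python3 -m jog '[[[0,0,0.0005,0,0,0],[0,0,0,0,0,0]]]' |grep -E "pos|force"
```

```text
tool_pos: [0.4621, -0.0677, 0.0853]
contact_force: [0.4, -0.3, 2.1]
finger_force: 35.0
tool_pos: [0.4622, -0.0677, 0.0852]
contact_force: [-0.5, 0.1, 8.5]
finger_force: 35.0
```

```bash
python3 -m jog '[[[0,0.003,0,0,0,0],[0,0.005,0,0,0,0],[0,0.006,0,0,0,0]]]' |grep -E "pos|force"
python3 to.py 0.711 -0.0777 0.0852 1.531
```

```text
tool_pos: [0.4669, -0.0684, 0.0853]
contact_force: [-15.9, 0.5, 26.8]
finger_force: 35.0
t 33.67 pos [ 0.4669 -0.0684  0.0853] turn first [-0.015  0.005  0.001] then shift [4.000e-04 2.443e-01 1.000e-04] F [-15.9   0.5  26.8] op 17.4 grip 35.0 q [ 0.38  0.76 -0.54  2.1   0.8   0.52 -0.81]
```

```bash
python3 -m jog '[[[0,0.006,-0.0004,0,0,0],[0,0.006,-0.0002,0,0,0],[0,0.006,0,0,0,0]]]' |grep -E "pos|force"
python3 to.py 0.711 -0.0777 0.0852 1.531
```

```text
tool_pos: [0.4915, -0.0692, 0.0853]
contact_force: [-8.5, 0.3, 13.0]
finger_force: 35.0
t 34.05 pos [ 0.4915 -0.0692  0.0853] turn first [-0.005  0.002 -0.   ] then shift [2.000e-04 2.196e-01 1.000e-04] F [-8.5  0.3 13. ] op 17.4 grip 35.0 q [ 0.38  0.78 -0.56  2.04  0.78  0.56 -0.78]
```

Good: 13 N at steady sliding. I continue in short chunks.

```bash
python3 -m jog '[[[0,0.006,0,0,0,0],[0,0.006,0,0,0,0],[0,0.006,0,0,0,0],[0,0.006,0,0,0,0]]]' |grep -E "pos|force"
python3 to.py 0.711 -0.0777 0.0852 1.531
```

```text
tool_pos: [0.5154, -0.0702, 0.0853]
contact_force: [-7.7, 0.0, 11.8]
finger_force: 35.0
t 34.55 pos [ 0.5154 -0.0702  0.0853] turn first [-0.005  0.002 -0.   ] then shift [2.000e-04 1.958e-01 1.000e-04] F [-7.7  0.  11.8] op 17.8 grip 35.0 q [ 0.39  0.8  -0.58  1.97  0.76  0.61 -0.74]
```

```bash
python3 -m jog '[[[0,0.006,0,0,0,0],[0,0.006,0,0,0,0],[0,0.006,0,0,0,0],[0,0.006,0,0,0,0],[0,0.006,0,0,0,0],[0,0.006,0,0,0,0],[0,0.006,0,0,0,0]]]' |grep -E "pos|force"
python3 to.py 0.711 -0.0777 0.0852 1.531
```

```text
tool_pos: [0.5579, -0.0717, 0.0853]
contact_force: [-6.6, -0.1, 10.3]
finger_force: 35.0
t 35.42 pos [ 0.5579 -0.0717  0.0853] turn first [-0.005  0.001 -0.   ] then shift [1.000e-04 1.532e-01 1.000e-04] F [-6.6 -0.1 10.3] op 17.6 grip 35.0 q [ 0.39  0.84 -0.6   1.84  0.72  0.7  -0.67]
```

```bash
python3 -m jog '[[[0,0.006,0,0,0,0],[0,0.006,0,0,0,0],[0,0.006,0,0,0,0],[0,0.006,0,0,0,0],[0,0.006,0,0,0,0],[0,0.006,0,0,0,0],[0,0.006,0,0,0,0],[0,0.006,0,0,0,0],[0,0.006,0,0,0,0],[0,0.006,0,0,0,0]]]' |grep -E "pos|force"
python3 to.py 0.711 -0.0777 0.0852 1.531
```

```text
tool_pos: [0.6184, -0.0739, 0.0854]
contact_force: [-6.2, -0.4, 8.0]
finger_force: 35.0
t 36.67 pos [ 0.6184 -0.0739  0.0854] turn first [-0.004  0.001 -0.   ] then shift [-0.0001  0.0927  0.0002] F [-6.2 -0.4  8. ] op 17.3 grip 35.0 q [ 0.38  0.91 -0.62  1.65  0.68  0.82 -0.59]
```

```bash
python3 -m jog '[[[0,0.006,0.0002,0,0,0],[0,0.006,0,0,0,0],[0,0.006,0,0,0,0],[0,0.006,0,0,0,0],[0,0.006,0,0,0,0],[0,0.006,0,0,0,0],[0,0.006,0,0,0,0],[0,0.006,0,0,0,0]]]' |grep -E "pos|force"
python3 to.py 0.711 -0.0777 0.0852 1.531
```

```text
tool_pos: [0.6665, -0.0758, 0.0854]
contact_force: [-6.0, 0.3, 9.9]
finger_force: 35.0
t 37.67 pos [ 0.6665 -0.0758  0.0854] turn first [-0.004  0.001 -0.   ] then shift [-0.0002  0.0446  0.0002] F [-6.   0.3  9.9] op 17.7 grip 35.0 q [ 0.36  0.96 -0.63  1.49  0.66  0.91 -0.53]
```

```bash
python3 -m jog '[[[0,0.006,0,0,0,0],[0,0.006,0,0,0,0],[0,0.006,0,0,0,0],[0,0.006,0,0,0,0],[0,0.006,0,0,0,0],[0,0.006,0,0,0,0],[0,0.006,0,0,0,0],[0,0.0025,0,0,0,0],[0,0,0,0,0,0]]]' |grep -E "pos|force"
python3 to.py 0.711 -0.0777 0.0852 1.531
```

```text
tool_pos: [0.7116, -0.0775, 0.0854]
contact_force: [-4.5, 0.1, 7.8]
finger_force: 35.0
t 38.8 pos [ 0.7116 -0.0775  0.0854] turn first [-0.002  0.    -0.   ] then shift [-0.0002 -0.0006  0.0002] F [-4.5  0.1  7.8] op 17.5 grip 35.0 q [ 0.33  1.02 -0.64  1.33  0.64  1.01 -0.46]
```

```bash
python3 -m jog '[[[0,0,-0.02,0,0,0],[0,0,-0.04,0,0,0],[0,0,-0.03,0,0,0],[0,-0.03,0,0,0,0],[-0.02,-0.04,0,0,0,0],[-0.045,-0.035,0,0,0,0],[-0.05,-0.03,0,0,0,0],[-0.05,-0.03,0,0,0,0],[-0.05,-0.03,0,0,0,0],[-0.04,-0.01,0,0,0,0],[-0.02,0,0,0,0,0],[0,0,0,0,0,0]]]'
python3 to.py 0.507 -0.363 0.0 1.531
```

```text
clock: 40.3
tool_pos: [0.4961, -0.3467, 0.1753]
eef_rot: [0.723, 0.691, -0.001, 0.001]
contact_force: [0.4, 0.1, -0.6]
opening: 0.2
finger_force: 35.0
t 40.3 pos [ 0.4961 -0.3467  0.1753] turn first [-0.     0.002 -0.005] then shift [-0.0159  0.0116  0.1753] F [ 0.4  0.1 -0.6] op 17.6 grip 35.0 q [ 0.93  0.78 -0.73  1.64  0.61  0.96 -0.07]
```

```bash
python3 -m jog '[[[-0.008,0.006,0.04,0,0.002,0],[-0.008,0.006,0.05,0,0,0],[0,0,0.05,0,0,0],[0,0,0.025,0,0,0],[0,0,0.01,0,0,0],[0,0,0,0,0,0],[0,0,0,0,0,0]]]'>/dev/null
python3 to.py 0.507 -0.363 -0.0105 1.531
```

```text
t 41.17 pos [ 0.5087 -0.3606  0.0015] turn first [ 0.001 -0.001  0.   ] then shift [-0.0025 -0.0016  0.012 ] F [-0.5  1.2 -1.6] op 17.5 grip 35.0 q [ 0.85  1.02 -0.58  1.68  0.82  0.69 -0.2 ]
```

```bash
python3 -m jog '[[[0,0,0.006,0,0,0],[0,0,0.003,0,0,0],[0,0,0.0015,0,0,0],[0,0,0,0,0,0]]]'|grep -E "pos|force"
python3 -m jog '[[[0,0,0.001,0,0,0],[0,0,0.0005,0,0,0],[0,0,0,0,0,0]]]'|grep -E "pos|force"
```

```text
tool_pos: [0.5072, -0.3606, -0.0105]
contact_force: [0.0, -0.1, -1.3]
finger_force: 35.0
tool_pos: [0.5073, -0.3606, -0.0107]
contact_force: [-2.5, 0.5, 9.0]
finger_force: 35.0
```

Bar is on the bench. I release and retreat, then check the scene by numbers.

```bash
python3 -m jog '[[[0,0,-0.0005,0,0,0],[0,0,0,0,0,0],[0,0,0,0,0,0],[0,0,0,0,0,0],[0,0,-0.02,0,0,0],[0,0,-0.05,0,0,0],[0,0,-0.06,0,0,0],[0,0,-0.06,0,0,0],[0,0,0,0,0,0],[0,0,0,0,0,0]]]' 0.045
python3 - <<'E'
from h import *
np.set_printoptions(precision=4,suppress=True)
w=save('wrist','pics/w9.png');b0=load('pics/a.npy')['frame'].astype(int);b1=save('scene','pics/a9.png')['frame'].astype(int)
# expected grip top & slat pixels in the wrist view vs wooden dark colour
f=w['frame'];
for n,p in [('grip',(.5065,-.362,.052)),('slat+',(.509,-.29,.012)),('slat-',(.504,-.434,.012)),('bench',(.55,-.30,0))]:
    u,v=proj(w,p); print(n,u.round(),v.round(),f[int(v),int(u)] if 0<=u<560 and 0<=v<420 else None)
m=(abs(b1-b0).sum(2)>60).astype(np.uint8);n,_,s,c=cv2.connectedComponentsWithStats(cv2.morphologyEx(m,cv2.MORPH_OPEN,np.ones((3,3),np.uint8)))
print([(c[i].round().tolist(),s[i][:5].tolist()) for i in range(1,n) if s[i][4]>25])
E
```

```text
clock: 43.3
tool_pos: [0.507, -0.3609, 0.179]
eef_rot: [0.721, 0.693, -0.0, -0.001]
contact_force: [0.0, -0.4, -0.4]
opening: 0.514
finger_force: 0.0
grip 280.0 195.0 [128  91  62]
slat+ 280.0 122.0 [100  64  46]
slat- 280.0 243.0 [96 61 43]
bench 316.0 129.0 [189 153 114]
[([208.0, 53.0], [176, 0, 68, 108, 3187]), ([262.0, 26.0], [241, 0, 43, 63, 1149]), ([374.0, 22.0], [354, 0, 38, 53, 757]), ([398.0, 6.0], [390, 0, 16, 14, 78]), ([420.0, 15.0], [403, 0, 33, 38, 415]), ([240.0, 40.0], [231, 26, 18, 32, 208]), ([433.0, 53.0], [427, 49, 12, 9, 47]), ([449.0, 68.0], [444, 52, 10, 32, 174]), ([396.0, 85.0], [394, 78, 6, 17, 90]), ([439.0, 85.0], [436, 82, 7, 7, 39]), ([206.0, 153.0], [199, 147, 14, 11, 88]), ([226.0, 156.0], [216, 148, 23, 17, 220]), ([201.0, 170.0], [191, 162, 22, 15, 184]), ([223.0, 171.0], [215, 166, 16, 11, 123]), ([238.0, 193.0], [230, 189, 18, 8, 90]), ([209.0, 202.0], [205, 200, 9, 6, 51]), ([355.0, 252.0], [340, 234, 31, 36, 831]), ([325.0, 287.0], [301, 269, 48, 38, 1137])]
```

```bash
python3 -c "
from plant import *
print(finish_job())"
```

```text
the job is handed in; nothing more can be done
None
```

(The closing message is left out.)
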